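# Free the drop-bottle holder for the next eye drops

### The job

The blue-capped eye drops must stand ready in the small round holder, but the red-capped drops are still in it. Move the red-capped bottle out of the way into the square steel tray, then put the blue-capped bottle in the holder. Both bottles must end up standing upright, and neither may be tipped over on the way.

Things in the scene. Friction and masses are not known exactly. Their poses are not given: they have to be found in the camera images.
- red_bottle (a point): The red-capped drop bottle, which stands in the holder at the start: white cylindrical body 25 mm across and 41 mm high, red nozzle cap about 16 mm across above it, 62 mm high in all, 0.02 kg. The point is its centre, 31 mm above its underside; its z axis points up to the cap. It is to be held round the white body.
- blue_bottle (a point): The blue-capped drop bottle, standing on the desk at the start: white cylindrical body 27 mm across and 45 mm high, blue nozzle cap 16 mm across above it, 68 mm high in all, 0.02 kg. The point is its centre, 34 mm above its underside; z points up to the cap. Hold it round the white body. A larger all-white bottle, 85 mm high, and a rubber stamp, 58 mm high, stand at least 100 mm away.
- holder_seat (a point): The bottle holder, fixed to the desk: a low round socket, blue collar and floor, on a white foot 72 mm across. Its open round well is 50 mm wide; the collar's rim (58 mm across outside) stands 7 mm above the well's floor and 11 mm above the desk. The point is the centre of the well's floor, 4 mm above the desk; z points up.
- tray_floor (a point): The square, shallow bright steel tray with a darker rolled rim, fixed to the desk: 130 x 130 mm outside, inside 122 x 122 mm, its floor 4 mm above the desk and its rim about 10 mm above the desk. It is empty. The point is the centre of its floor; x and y run along its sides, z points up.
Mind the look-alikes: they are no part of the job. Leave any green look-alike of the part that bears red_bottle alone.

How it is judged:
By the outcome, as a careful person would: the job done as asked, in the order asked, and still so for the second after the job is handed in, with the robot touching nothing.
It also fails if it takes over 56 s, if anything falls off the work surface, if the arm or the gripper's body presses on something with over 40 N, if the wrist force passes 120 N, or if a joint passes its speed limit or range.

### The arm

A 7-joint arm with a two-finger parallel gripper is mounted at the origin on a cart in front of the work surface, level with it; the furniture and walls round the work are solid. World frame = base frame: x ahead of the robot, y to its left, z up, the work surface at z = 0. Lengths are in m, angles in rad, forces in N, time in s.
With the tool pointing down it reaches from about 0.4 to 0.85 m from the base axis. Payload 10.4 kg.
Tool frame: the origin (TCP) lies at the very end of the fingers, on their centre line; the grasp point (between the pads) lies 19 mm behind it; z points along the fingers, y is the line along which they close (so a half turn about z gives the same grasp; the last joint's range is limited). The gripper opens to 87 mm and grips with 3 to 60 N. Pads are 19 mm wide; open, the fingers measure 117 mm over their backs; the gripper's body (75 mm by 190 mm) begins 51 mm behind the grasp point.
Start: joints at [1.147, 0.332, -0.065, 1.46, 0.022, 1.35, -0.088], TCP at [0.244, -0.575, 0.223] pointing down, gripper open.
Joint ranges: [-2.6, 2.6], [-0.5, 2.12], [-1.47, 1.34], [0.16, 2.42], [-1.27, 4.41], [0.06, 2.06], [-2.6, 2.6]. Speed limits (rad/s): [2.22, 2.22, 2.79, 2.79, 3.14, 3.14, 3.14].

### API

Orientations are given as a unit quaternion [x, y, z, w].
In Python, from bench import r gives the robot as it stands.
- The arm moves only by the shell command python3 -m crank 'ROWS' [FORCE]. ROWS is JSON, a list that holds one entry, the list of rows, each a list of 5 numbers: the shift along the tool's x, y, z in mm, then the turn about the tool's z in degrees, then the opening, from -1 (shut) to 1 (fully open). A call has 1 to 20 rows; each row is the pose to reach, as a shift and turn from the pose commanded when the call began, along the tool's axes at that moment; what a row does not reach only later rows make up. A row lasts 1/10 s, in which the tool goes at most 50 mm and 8.59 degrees, less where a joint would pass 70% of its speed; a pose out of reach is approached as far as the arm can. A call with a gripper value outside its range is refused whole. The fingers move at their own pace and stop on an object; FORCE is the grip in N (left out, the last holds). Time passes only in rows, so rows that repeat a pose let the fingers close. It gives the time, the measured TCP pose, the force, the opening and the grip force at its end, in the units of the state.
- r.read_state(): the state, without advancing time (a new reading comes with each control period).
- r.camera(name): name is "scene" or "side" or "wrist"; returns a dict with "image" (480x640x3 uint8, red, green, blue), "vfov" (degrees; the focal length in pixels is half the picture's height over the tangent of half this angle, whatever the lens; pixels are square), "cx", "cy" (the principal point, pixels), "eye" and "attitude" of the camera in the world. Camera axes: x right, y down, z forward; pixel columns grow to the right and rows downward; lengths in m; the calibration is good to about 2 mm. A picture is of the moment at which its call begins. There is no depth.
- r.close_job(): hands the job in; it is judged then, once.
The state is a dict: "time": time; "joint_positions": joint angles; "joint_vel": joint speeds; "joint_torque": joint torques, N m; "ee_pos": TCP position; "eef_rot": TCP orientation; "ft_force": force on the tool from outside, world axes, zero at the start; "torque": the same for the moment, N m; "width": finger opening in m; "grip_force": force on a finger pad.
Only numpy, scipy, OpenCV 4.12 (cv2) and the standard library are available. Lean on these libraries where they do the work, as an engineer would, in place of code of your own. Each camera call takes 0.05 s, during which the arm holds its last target. There are 200 camera calls.

## Working session

There is one attempt and no reset: what is moved stays moved. The work goes in short steps, Python scripts to look and compute and a shell command to move; the robot and the scene stay as the last step left them, time stands still between calls to the robot, and variables do not carry over. Pictures are saved under pics/ and viewed, at most 10 in all, crops included, and the job is handed in when it is done.

```bash
ls; mkdir -p pics
python3 - <<'E'
from bench import r
import cv2,json,pickle
s=r.read_state();print(s['time'],s['ee_pos'],s['eef_rot'],s['width'])
for n in("scene","side"):
    c=r.camera(n);pickle.dump(c,open(f'{n}.pkl','wb'));cv2.imwrite(f'pics/{n}0.png',c['image'][:,:,::-1])
    print(n,{k:v for k,v in c.items() if k!='image'})
E
```

```text
pics
0.0 [ 0.24368957 -0.57510188  0.22174877] [ 9.79989307e-01  1.99048844e-01 -1.68559373e-04 -6.98833506e-04] 0.08689171250711938
scene {'vfov': 45.34167278883149, 'cx': 321.9895387779078, 'cy': 236.11869444465924, 'eye': array([-0.17241052,  0.7900438 ,  1.0013888 ]), 'attitude': array([-0.33267894,  0.84820958, -0.3850537 ,  0.14696558])}
side {'vfov': 44.482655255338265, 'cx': 322.58101728192986, 'cy': 241.48378745773226, 'eye': array([1.07685261, 0.27750938, 1.00181728]), 'attitude': array([ 0.49809654,  0.81608115, -0.24887498, -0.154831  ])}
```

View pics/scene0.png

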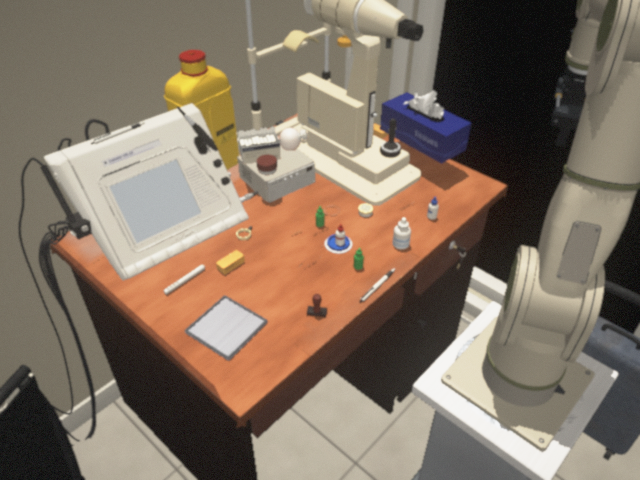

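View pics/side0.png

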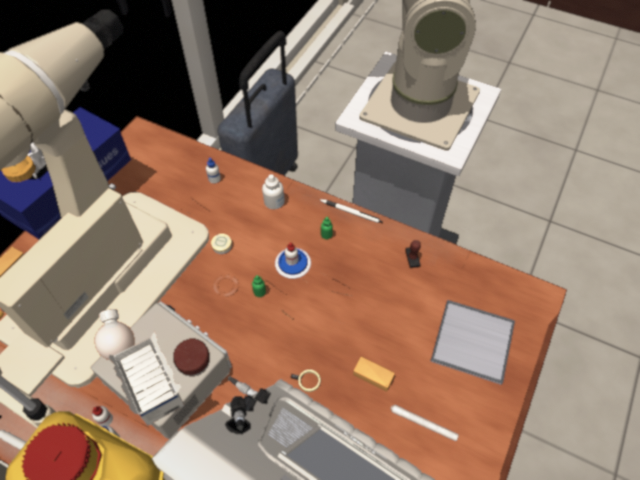

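The scene view shows the red-capped bottle in the blue holder at (340,236). Two green bottles stand at (320,217) and (359,260), the blue-capped bottle at (433,209) and the all-white one at (402,234). The tray is at (227,327) and the stamp at (317,307). In the side view the same things are the holder at (293,262), the blue cap at (211,165) and the tray at (474,342). Next I'll make one enlarged crop sheet and triangulate.

```bash
cat > h.py <<'E'
import numpy as np,cv2,pickle
from scipy.spatial.transform import Rotation as R
def ray(c,u,v):
    f=240/np.tan(np.radians(c['vfov'])/2)
    d=R.from_quat(c['attitude']).apply([(u-c['cx'])/f,(v-c['cy'])/f,1]); return np.array(c['eye']),d/np.linalg.norm(d)
def at(c,u,v,z):
    e,d=ray(c,u,v); return e+d*(z-e[2])/d[2]
def proj(c,p):
    f=240/np.tan(np.radians(c['vfov'])/2)
    q=R.from_quat(c['attitude']).inv().apply(np.array(p)-c['eye']); return q[...,:2]/q[...,2:]*f+[c['cx'],c['cy']]
def tri(a,b):
    A=np.zeros((3,3));y=np.zeros(3)
    for e,d in(a,b):
        M=np.eye(3)-np.outer(d,d);A+=M;y+=M@e
    p=np.linalg.solve(A,y);return p,[np.linalg.norm(np.cross(p-e,d)) for e,d in(a,b)]
def load(n): return pickle.load(open(n+'.pkl','rb'))
E
python3 - <<'E'
from h import *
a,b=load('scene'),load('side')
print('red cap',tri(ray(a,340,229),ray(b,291,246)))
print('blue cap',tri(ray(a,434,202),ray(b,211,163)))
print('tray',tri(ray(a,227,327),ray(b,474,342)))
for n,p,q in(('holder',(339,243),(293,263)),('g1',(320,222),(259,290)),('g2',(359,265),(327,233)),('white',(402,245),(274,202)),('blue',(432,217),(213,178)),('stamp',(317,313),(413,262)),('hoop',(366,210),(222,243))): print(n,at(a,*p,.01).round(3),at(b,*q,.01).round(3))
I=[]
for c,x,y in((a,340,238),(a,433,209),(b,292,258),(b,213,172)):
    I.append(cv2.resize(c['image'][y-35:y+35,x-48:x+48,::-1],(400,292),interpolation=cv2.INTER_CUBIC))
cv2.imwrite('pics/crops.png',np.vstack([np.hstack(I[:2]),np.hstack(I[2:])]))
# tray corners
for n,c,z,(x,y) in(('a',a,.01,(227,327)),('b',b,.01,(474,342))):
    im=c['image'].astype(int);m=((im.max(2)-im.min(2)<45)&(im.min(2)>60)).astype(np.uint8)
    k,l,s,_=cv2.connectedComponentsWithStats(m);i=l[y,x];print(n,s[i])
    P=np.array([at(c,u,v,.007)[:2] for v,u in np.argwhere(l==i)],np.float32);print(cv2.minAreaRect(P))
E
```

```text
red cap (array([ 0.54012173, -0.06103725,  0.05133543]), [np.float64(0.00037325006295819236), np.float64(0.0003732500629581885)])
blue cap (array([ 0.42989698, -0.3185868 ,  0.04995785]), [np.float64(0.000328966099633921), np.float64(0.0003289660996340994)])
tray (array([5.41446590e-01, 3.21499420e-01, 1.90077147e-04]), [np.float64(0.002645204038886168), np.float64(0.0026452040388861794)])
holder [ 0.536 -0.054  0.01 ] [ 0.55  -0.053  0.01 ]
g1 [ 0.629 -0.083  0.01 ] [ 0.634 -0.082  0.01 ]
g2 [ 0.446 -0.027  0.01 ] [ 0.454 -0.026  0.01 ]
white [ 0.413 -0.159  0.01 ] [ 0.434 -0.163  0.01 ]
blue [ 0.421 -0.306  0.01 ] [ 0.438 -0.315  0.01 ]
stamp [0.416 0.158 0.01 ] [0.439 0.159 0.01 ]
hoop [ 0.572 -0.207  0.01 ] [ 0.575 -0.204  0.01 ]
a [ 185  296   82   64 2821]
((0.5395298004150391, 0.32126232981681824), (0.13506294786930084, 0.13319599628448486), 7.119082450866699)
b [ 431  300   84   84 4707]
((0.5432906150817871, 0.321099191904068), (0.1337043195962906, 0.12971079349517822), 7.304867744445801)
```

View pics/crops.png

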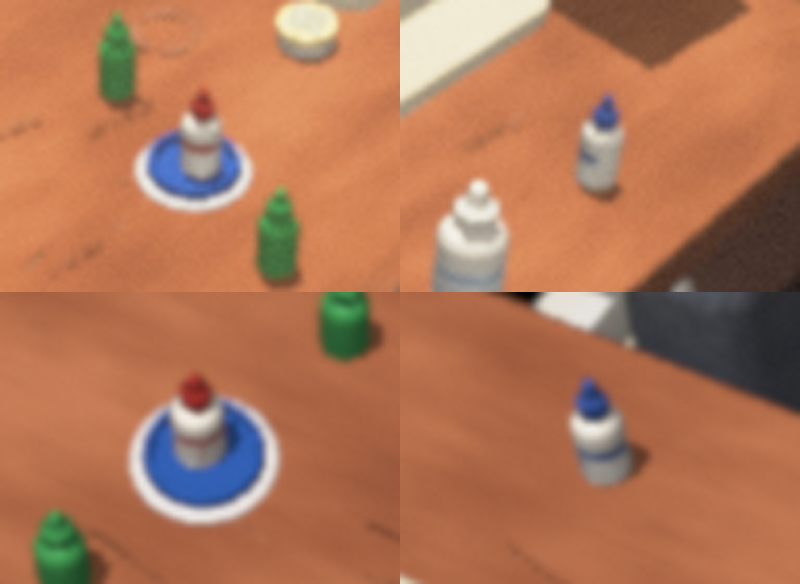

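The crops confirm the targets. The red cap on a white body is in the blue collar, at scene (340,236). The small white body with the blue cap is at scene (433,209), side (213,172). The larger bottle is all white and the other two are fully green, so none of those fits. The heights also agree: the caps come out at 0.050 m. Next I'll refine the holder and tray centres and work out the shifts.

```bash
cat >> h.py <<'E'
def shift(s,target):
    "mm along tool axes from measured pose to target"
    return (R.from_quat(s['eef_rot']).inv().apply(np.array(target)-s['ee_pos'])*1000).round(1)
E
python3 - <<'E'
from h import *
from bench import r
for n,(x,y) in(('scene',(339,243)),('side',(293,263))):
    c=load(n);h=cv2.cvtColor(c['image'],cv2.COLOR_RGB2HSV)
    m=np.zeros(h.shape[:2],np.uint8);m[y-30:y+30,x-35:x+35]=((h[...,0]>95)&(h[...,0]<130)&(h[...,1]>110))[y-30:y+30,x-35:x+35]
    hull=cv2.convexHull(np.argwhere(m)[:,::-1].astype(np.int32)).reshape(-1,2)
    print(n,cv2.minEnclosingCircle(np.array([at(c,u,v,.011)[:2] for u,v in hull],np.float32)))
s=r.read_state()
print(shift(s,[.541,-.060,.016]))
E
```

```text
scene ((0.5403319001197815, -0.0548720583319664), 0.02760462462902069)
side ((0.5474882125854492, -0.055233173072338104), 0.028224244713783264)
[ 474.7 -358.1  206.3]
```

```bash
python3 -m crank '[[[475,-358,0,0,0.4],[475,-358,0,0,0.4],[475,-358,0,0,0.4],[475,-358,0,0,0.4],[475,-358,0,0,0.4],[475,-358,0,0,0.4],[475,-358,0,0,0.4],[475,-358,0,0,0.4],[475,-358,0,0,0.4],[475,-358,0,0,0.4],[475,-358,0,0,0.4],[475,-358,0,0,0.4],[475,-358,30,0,0.4],[475,-358,60,0,0.4],[475,-358,60,0,0.4],[475,-358,60,0,0.4]]]' 15
python3 - <<'E'
from h import *
from bench import r
c=r.camera('wrist');pickle.dump(c,open('w1.pkl','wb'));cv2.imwrite('pics/w1.png',c['image'][:,:,::-1])
s=r.read_state();print(s['ee_pos'],shift(s,[.541,-.060,.016]),proj(c,[.541,-.06,.045]),proj(c,[.544,-.055,.011]))
E
```

```text
time: 1.7
ee_pos: [0.5414, -0.0607, 0.1629]
eef_rot: [0.98, 0.199, -0.0, -0.0]
ft_force: [0.5, -0.0, 0.5]
width: 0.0609
grip_force: 0.0
[ 0.54202955 -0.06077669  0.16386032] [ -0.8  -1.2 147.9] [319.06484216 231.67744328] [315.4587124  217.43812295]
```

View pics/w1.png

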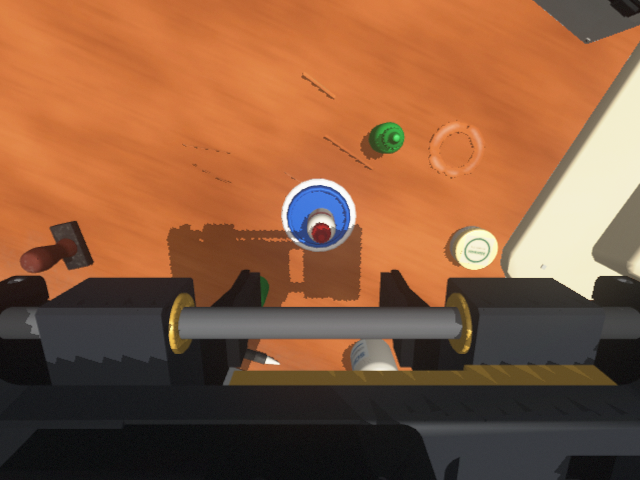

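The wrist view puts the red cap at (321,232) and the holder centre at (319,215), which matches the estimates. I'll go down and grip.

```bash
python3 -m crank '[[[-1,-1,40,0,0.4],[-1,-1,80,0,0.4],[-1,-1,110,0,0.4],[-1,-1,130,0,0.4],[-1,-1,147,0,0.4],[-1,-1,147,0,0.4],[-1,-1,147,0,0.4],[-1,-1,147,0,-1],[-1,-1,147,0,-1],[-1,-1,147,0,-1],[-1,-1,147,0,-1],[-1,-1,147,0,-1],[-1,-1,147,0,-1],[-1,-1,147,0,-1],[-1,-1,147,0,-1]]]' 12
```

```text
time: 3.25
ee_pos: [0.5403, -0.06, 0.0156]
eef_rot: [0.98, 0.199, 0.0, 0.0]
ft_force: [-0.5, -0.5, 1.9]
width: 0.0244
grip_force: 12.0
```

```bash
python3 -m crank '[[[0,0,-10,0,-1],[0,0,-30,0,-1],[0,0,-60,0,-1],[0,0,-90,0,-1],[0,0,-100,0,-1],[5,-12,-100,0,-1],[15,-35,-100,0,-1],[30,-70,-100,0,-1],[45,-105,-100,0,-1],[60,-140,-100,0,-1],[75,-175,-100,0,-1],[90,-210,-100,0,-1],[105,-245,-100,0,-1],[120,-280,-100,0,-1],[135,-315,-100,0,-1],[145,-338,-100,0,-1],[150,-350,-100,0,-1],[150,-350,-100,0,-1],[150,-350,-100,0,-1]]]'
python3 - <<'E'
from h import *
from bench import r
c=r.camera('side');cv2.imwrite('pics/s1.png',c['image'][130:430,250:620,::-1])
s=r.read_state();print(s['ee_pos'],s['width'],shift(s,[.5415,.321,.0165]))
E
```

```text
time: 5.15
ee_pos: [0.5417, 0.3196, 0.1147]
eef_rot: [0.98, 0.199, -0.001, 0.001]
ft_force: [0.5, -0.2, 0.6]
width: 0.0247
grip_force: 12.0
[0.54213478 0.31893019 0.11498816] 0.024717795213517833 [ 0.3 -2.3 98.5]
```

View pics/s1.png

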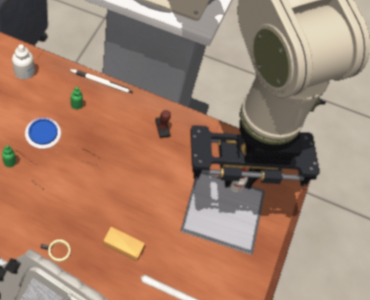

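The holder at crop (43,132) is empty, and the bottle is held over the tray. I'll lower it, release it and retreat.

```bash
python3 -m crank '[[[0,-2,30,0,-1],[0,-2,60,0,-1],[0,-2,80,0,-1],[0,-2,90,0,-1],[0,-2,95,0,-1],[0,-2,98,0,-1],[0,-2,99,0,-1],[0,-2,99,0,-1],[0,-2,99,0,-1],[0,-2,99,0,0.2],[0,-2,99,0,0.2],[0,-2,99,0,0.2],[0,-2,99,0,0.2],[0,-2,90,0,0.2],[0,-2,70,0,0.2],[0,-2,40,0,0.2],[0,-2,0,0,0.4],[0,-2,-20,0,0.4],[0,-2,-40,0,0.4],[0,-2,-40,0,0.4]]]'
python3 - <<'E'
from h import *
from bench import r
c=r.camera('wrist');cv2.imwrite('pics/w2.png',c['image'][:,:,::-1])
s=r.read_state();print(s['ee_pos'],s['ft_force'],shift(s,[.430,-.317,.016]))
E
```

```text
time: 7.2
ee_pos: [0.5422, 0.3237, 0.1593]
eef_rot: [0.98, 0.199, 0.003, -0.001]
ft_force: [0.3, 0.5, -0.6]
width: 0.061
grip_force: 0.0
[0.54159945 0.32318236 0.1573175 ] [-0.52237417  0.69471239  0.13233723] [-353.   545.9  140.2]
```

View pics/w2.png

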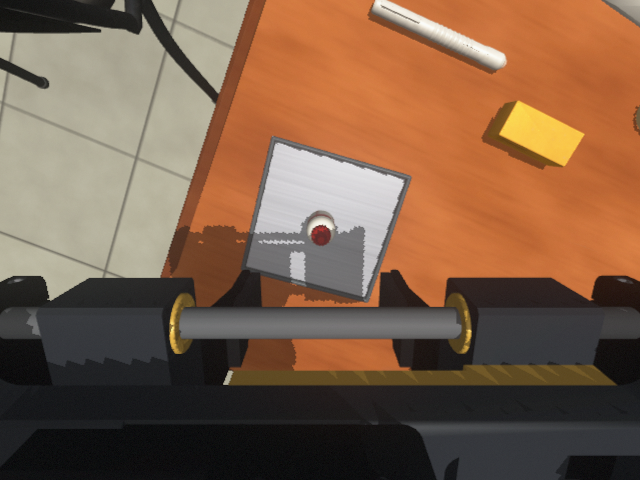

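The red-capped bottle stands upright near the middle of the tray, at (321,230). Next is the blue-capped bottle.

```bash
python3 -m crank '[[[-353,546,0,0,0.4],[-353,546,0,0,0.4],[-353,546,0,0,0.4],[-353,546,0,0,0.4],[-353,546,0,0,0.4],[-353,546,0,0,0.4],[-353,546,0,0,0.4],[-353,546,0,0,0.4],[-353,546,0,0,0.4],[-353,546,0,0,0.4],[-353,546,0,0,0.4],[-353,546,0,0,0.4],[-353,546,0,0,0.4],[-353,546,0,0,0.4],[-353,546,0,0,0.4],[-353,546,0,0,0.4],[-353,546,0,0,0.4],[-353,546,0,0,0.4]]]'
python3 - <<'E'
from h import *
from bench import r
c=r.camera('wrist');cv2.imwrite('pics/w3.png',c['image'][:,:,::-1]);pickle.dump(c,open('w3.pkl','wb'))
s=r.read_state();print(s['ee_pos'],s['ft_force'],shift(s,[.430,-.317,.016]),proj(c,[.43,-.317,.055]))
E
```

```text
time: 9.05
ee_pos: [0.4294, -0.3168, 0.1556]
eef_rot: [0.98, 0.2, 0.0, -0.0]
ft_force: [-0.2, -0.2, -0.9]
width: 0.0607
grip_force: 0.0
[ 0.42937071 -0.31700489  0.15560893] [ 0.25257266 -0.11813001  0.17858481] [  0.6   0.2 139.6] [320.44469829 236.78979584]
```

View pics/w3.png

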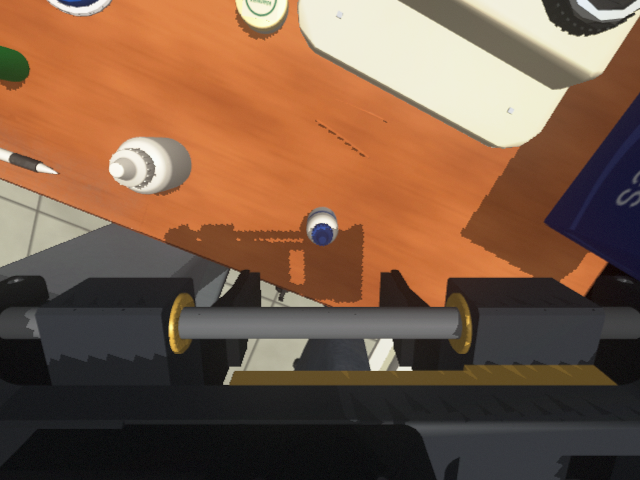

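The blue cap is at (321,234), predicted (320,237), so it is aligned. The white bottle is clear at (150,165). I'll go down and grip.

```bash
python3 -m crank '[[[0,0,40,0,0.4],[0,0,80,0,0.4],[0,0,110,0,0.4],[0,0,130,0,0.4],[0,0,140,0,0.4],[0,0,140,0,0.4],[0,0,140,0,0.4],[0,0,140,0,-1],[0,0,140,0,-1],[0,0,140,0,-1],[0,0,140,0,-1],[0,0,140,0,-1],[0,0,140,0,-1],[0,0,140,0,-1]]]' 12
python3 - <<'E'
from h import *
from bench import r
s=r.read_state();print(shift(s,[.544,-.055,s['ee_pos'][2]+.004]))
E
```

```text
time: 10.5
ee_pos: [0.4291, -0.3179, 0.0157]
eef_rot: [0.98, 0.199, 0.0, 0.0]
ft_force: [-0.5, -0.0, 1.8]
width: 0.0264
grip_force: 12.0
[ 208.4 -197.3   -4. ]
```

```bash
python3 -m crank '[[[0,0,-10,0,-1],[0,0,-30,0,-1],[0,0,-60,0,-1],[0,0,-90,0,-1],[0,0,-110,0,-1],[10,-9,-120,0,-1],[31,-30,-120,0,-1],[57,-54,-120,0,-1],[83,-79,-120,0,-1],[109,-103,-120,0,-1],[135,-128,-120,0,-1],[161,-152,-120,0,-1],[187,-177,-120,0,-1],[203,-192,-120,0,-1],[208,-197,-120,0,-1],[208,-197,-120,0,-1],[208,-197,-100,0,-1],[208,-197,-75,0,-1],[208,-197,-60,0,-1],[208,-197,-60,0,-1]]]'
python3 - <<'E'
from h import *
from bench import r
I=[]
for n,x,y in(('scene',340,235),('side',293,255)):
    c=r.camera(n);I.append(cv2.resize(c['image'][y-60:y+60,x-60:x+60,::-1],(400,400)))
cv2.imwrite('pics/pre.png',np.hstack(I))
s=r.read_state();print(s['width'],shift(s,[.544,-.055,.0197]))
E
```

```text
time: 12.5
ee_pos: [0.5418, -0.0564, 0.0735]
eef_rot: [0.98, 0.198, -0.002, -0.0]
ft_force: [0.1, -0.1, 0.3]
width: 0.0266
grip_force: 12.0
0.026613103108626603 [ 0.7 -0.7 56.3]
```

View pics/pre.png

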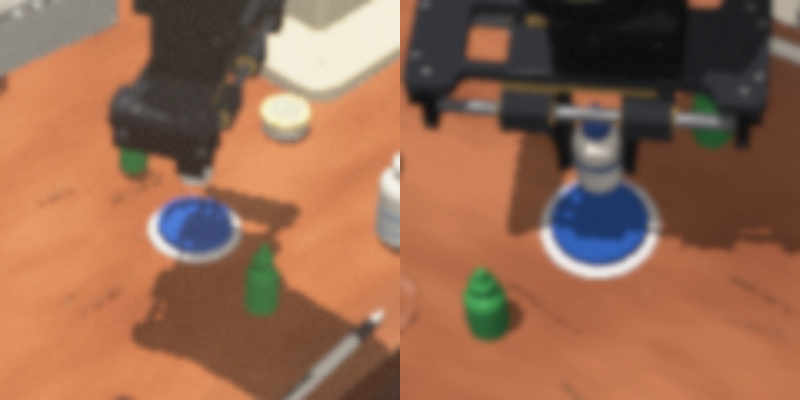

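The blue-capped bottle hangs upright over the empty well, at about (198,178) and (600,165) in the crops. I'll set it down.

```bash
python3 -m crank '[[[1,0,20,0,-1],[1,0,38,0,-1],[1,0,48,0,-1],[1,0,53,0,-1],[1,0,55,0,-1],[1,0,55,0,-1],[1,0,55,0,-1],[1,0,55,0,0],[1,0,55,0,0.15],[1,0,55,0,0.15],[1,0,55,0,0.15],[1,0,45,0,0.15],[1,0,25,0,0.15],[1,0,-10,0,0.15],[1,0,-50,0,0.4],[1,0,-90,0,0.4],[1,0,-120,0,0.4],[1,0,-120,0,0.4],[1,0,-120,0,0.4]]]'
python3 - <<'E'
from h import *
from bench import r
c=r.camera('wrist');d=r.camera('side')['image'][130:430,180:580,::-1]
cv2.imwrite('pics/end.png',np.hstack([cv2.resize(c['image'][:,:,::-1],(400,300)),d]))
E
```

```text
time: 14.5
ee_pos: [0.5448, -0.0549, 0.1965]
eef_rot: [0.98, 0.199, 0.001, 0.0]
ft_force: [0.2, -0.4, 0.0]
width: 0.061
grip_force: 0.0
```

View pics/end.png

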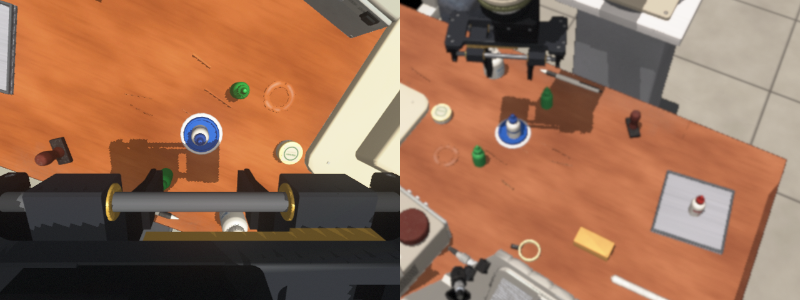

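The blue-capped bottle stands upright in the well, at wrist (200,137) and side (513,127). The red-capped one stands upright in the tray at (699,205). Handing in.

```bash
python3 -c "
from bench import r
print(r.close_job())"
```

```text
the job is handed in; nothing more can be done
None
```

The job is handed in: the last picture showed the red-capped bottle upright in the steel tray and the blue-capped bottle upright in the holder, at 14.5 s of the 56 s allowed.

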